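# Draw a driver from the leaning rack and poise it over the servo shaft

## Task

Draw the yellow-handled hex driver out of its slot in the leaning wooden rack, turn it upright with its tip pointing straight down, and hold it poised over the servo's output shaft, the tip a few centimetres (about 3 to 7) straight above the shaft and not touching it. Finish while still holding the driver still in the air there. Leave the blue and green drivers in the rack, and do not shift the servo.

Things in the scene. Friction and masses are not known exactly. Their poses are not given: they have to be found in the camera images.
- yellow_driver: hex driver, 70 g: yellow round handle 22 mm across, 90 mm long, steel shaft 6 mm across, 100 mm long. Origin on its axis at the shoulder between them; z axis towards the handle's end (handle 0 to +90 mm, shaft 0 to -100 mm). Starts in one of the rack's slots, shoulder on the bar, leaning 35 to 39 degrees. Must be drawn 110 mm along its axis for the shaft to clear the bar
- yellow_driver_tip (a point): the working tip of the yellow driver's shaft, 100 mm from the shoulder along the driver's -z
- yellow_driver_grip (a point): a point on the yellow driver's axis 50 mm from the shoulder, near the middle of the handle, where it is well gripped
- blue_driver: hex driver, 70 g: blue round handle 22 mm across, 90 mm long, steel shaft 6 mm across, 100 mm long. Origin on its axis at the shoulder between them; z axis towards the handle's end (handle 0 to +90 mm, shaft 0 to -100 mm). Stands in another slot of the rack and stays there
- green_driver: hex driver, 70 g: green round handle 22 mm across, 90 mm long, steel shaft 6 mm across, 100 mm long. Origin on its axis at the shoulder between them; z axis towards the handle's end (handle 0 to +90 mm, shaft 0 to -100 mm). Stands in another slot of the rack and stays there
- rack: wooden driver rack, fixed, foot 130 x 210 mm (x -55 to 75). A bar leaning 0.61 rad, 44 mm wide, 40 mm thick, has 3 slots 8 mm across at y = -75, 0, +75 mm; mouths 112 mm above the table at x = 0. Slot axis, up along the handles: (-0.573, 0, 0.820) in the rack frame, roughly to the robot. Origin on the table under the middle mouth; handles end 186 mm up. Which driver is in which slot varies
- servo: loose black and red steering servo with a short orange cable, 60 g, standing on the table, shaft up: case about 40 x 20 mm, 57 mm long over its ears, 38 mm high. Origin on the table beside the case, whose middle is at (-23, -12) mm; z up
- servo_shaft (a point): the brass-coloured output shaft on top of the servo: the middle of its upper end, 6 mm across, 46 mm above the table and at (-27, -21, 46) mm in the servo frame; its z axis is up

How it is judged:
By the outcome, as a careful person would: the job done as asked, in the order asked, and still so for the second after the job is handed in, while the arm keeps its last pose, push and grip.
It also fails if it takes over 54 s, if anything falls off the work surface, if the arm or the gripper's body presses on something with over 40 N, if the wrist force passes 120 N, or if a joint passes its speed limit or range.

## Robot

A 7-joint arm with a two-finger parallel gripper is mounted at the origin on a cart in front of the work surface, level with it; the furniture and walls round the work are solid. World frame = base frame: x ahead of the robot, y to its left, z up, the work surface at z = 0. Lengths are in m, angles in rad, forces in N, time in s.
With the tool pointing down it reaches from about 0.425 to 0.925 m from the base axis. Payload 6.8 kg.
Tool frame: the origin (TCP) lies midway between the tips of the shut fingers; the grasp point (between the pads) lies 19 mm behind it (env.grip_point_offset is the distance from the TCP to the grasp point, in m); z points along the fingers, y is the line along which they close (so a half turn about z gives the same grasp; the last joint's range is limited). The gripper opens to 88 mm and grips with 3 to 60 N. Pads are 20 mm wide; open, the fingers measure 115 mm over their backs; the gripper's body (75 mm by 178 mm) begins 61 mm behind the grasp point.
Start: joints at [1.208, 0.477, 0.022, 1.555, -0.011, 1.109, -0.083], TCP at [0.17, -0.653, 0.223] pointing down, gripper open.
Joint ranges: [-2.96, 2.96], [-0.34, 2.1], [-1.41, 1.46], [0.24, 2.44], [-1.37, 4.51], [0.17, 1.92], [-2.96, 2.96]. Speed limits (rad/s): [2.39, 2.39, 3.14, 3.14, 3.14, 3.14, 3.14].

## Interface

Orientations are given as a unit quaternion [w, x, y, z].
In Python, from workcell import env gives the robot as it stands.
- The arm moves only by the tool send_rows, never from a script. Its argument "targets" is one flat list of numbers, 7 for each row, row after row: the closure, from 0 (fully open) to 1 (shut), then the shift along the tool's x, y, z in units of 50 mm (1.0 is 50 mm), then the turn, a rotation vector about the tool's x, y, z in rad. In form: [gripper, x, y, z, wx, wy, wz, gripper, x, y, z, wx, wy, wz, ...]. A call has 1 to 10 rows; each row is the pose to reach, as a shift and turn from the pose commanded when the call began, along the tool's axes at that moment; what a row does not reach only later rows make up. A row lasts 1/8 s, in which the tool goes at most 62.5 mm and 10.7 degrees, less where a joint would pass 70% of its speed; a pose out of reach is approached as far as the arm can. A call with a gripper value outside its range is refused whole. The fingers move at their own pace and stop on an object; "squeeze" is the grip in N (left out, the last holds). Time passes only in rows, so rows that repeat a pose let the fingers close. It gives the time, the measured TCP pose, the force, the opening and the grip force at its end, in the units of the state.
- env.get_state(): the state, without advancing time (a new reading comes with each control period).
- env.capture(name): name is "side" or "top"; returns a dict with "frame" (420x560x3 uint8, blue, green, red), "z_map" (420x560 float32, m along the optical axis (not along the pixel's ray), 0 where there is no reading), "camera_matrix" (3x3 intrinsics, pixels), "R" (3x3) and "t" (3): a world point X has camera coordinates R X + t. Camera axes: x right, y down, z forward; pixel columns grow to the right and rows downward; lengths in m; the calibration is good to about 2 mm. A picture is of the moment at which its call begins.
- env.job_done(): hands the job in; it is judged then, once.
The state is a dict: "clock": time; "q": joint angles; "qd": joint speeds; "joint_efforts": joint torques, N m; "tool_pos": TCP position; "eef_rot": TCP orientation; "ft_force": force on the tool from outside, world axes, zero at the start; "ft_torque": the same for the moment, N m; "grip_width": finger opening in m; "grasp_force": force on a finger pad.
Only numpy, scipy, OpenCV 4.12 (cv2) and the standard library are available. Lean on these libraries where they do the work, as an engineer would, in place of code of your own. Each camera call takes 0.05 s, during which the arm holds its last target. There are 200 camera calls.

## Working session

There is one attempt and no reset: what is moved stays moved. The work goes in short steps, Python scripts to look and compute and a tool call to move; the robot and the scene stay as the last step left them, time stands still between calls to the robot, and variables do not carry over. Pictures are saved under pics/ and viewed, at most 10 in all, crops included, and the job is handed in when it is done.

Besides the shell and the picture viewer there is one more tool, called after "Call:" as a command line: name --argument value ..., lists and objects as JSON in quotes. send_rows: Moves the arm, as the interface text tells. Its arguments: {"type":"object","properties":{"targets":{"type":"array","items":{"type":"number"}},"squeeze":{"type":"number"}},"required":["targets"]}

```bash
mkdir -p pics; ls; python3 - <<'E'
from workcell import env
import cv2,numpy as np,pickle
ims=[]
for n in("side","top"):
    c=env.capture(n); pickle.dump(c,open(n+".pkl","wb")); ims.append(c["frame"])
    print(n,np.round(c["camera_matrix"],1).tolist(),np.round(c["R"],3).tolist(),np.round(c["t"],3).tolist())
    cv2.imwrite(f"pics/{n}0.png",c["frame"])
s=env.get_state();print(s); print(env.grip_point_offset)
E
```

```text
pics
side [[502.1, 0.0, 276.0], [0.0, 502.1, 210.9], [0.0, 0.0, 1.0]] [[0.271, 0.963, -0.009], [0.84, -0.241, -0.486], [-0.47, 0.124, -0.874]] [-0.145, -0.432, 1.637]
top [[408.7, 0.0, 278.6], [0.0, 408.7, 204.7], [0.0, 0.0, 1.0]] [[-0.001, -1.0, -0.026], [-0.995, 0.004, -0.1], [0.1, 0.025, -0.995]] [0.014, 0.595, 1.036]
{'clock': 0.1, 'q': array([ 1.20789709,  0.47768066,  0.02237502,  1.5562869 , -0.01151461,
        1.10929087, -0.08307881]), 'qd': array([-0.00037249, -0.00286884,  0.00042347, -0.00346814,  0.00039085,
       -0.00214533, -0.00032987]), 'joint_efforts': array([ 4.99547372e-03, -5.84087813e+01,  1.54051758e+00, -2.73308855e+01,
       -5.41492039e-02,  1.31197285e-02,  5.81737640e-05]), 'tool_pos': array([ 0.16998317, -0.65272172,  0.22183196]), 'eef_rot': array([-7.53340637e-04,  9.91894926e-01,  1.27058514e-01, -1.52528127e-04]), 'ft_force': array([-1.21721359,  0.06922184, -0.27695237]), 'ft_torque': array([ 0.02302982, -0.00391071, -0.04424865]), 'grasp_force': 0.0, 'grip_width': 0.08772447283333147}
0.0187
```

View pics/side0.png

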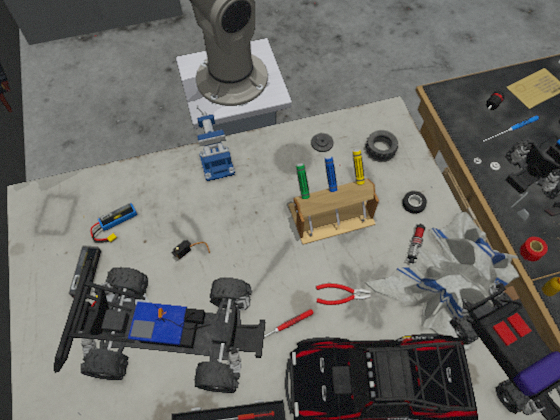

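View pics/top0.png

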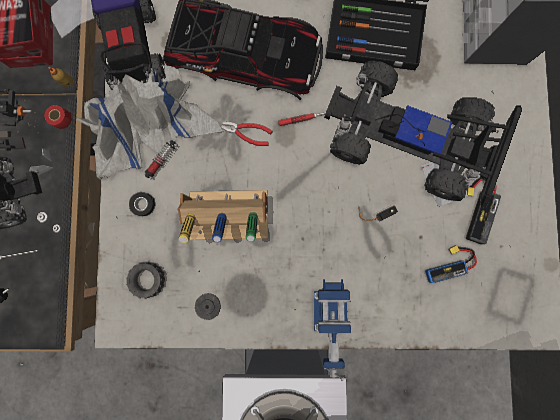

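Side view: yellow driver at about (358,167), the rack bar around (335,200) and the servo at (182,250). Top view: yellow at (187,228), servo at (387,212). Next I measure both.

```bash
cat > h.py <<'E'
import cv2,numpy as np,pickle
from scipy.spatial.transform import Rotation as Ro
def cen(c): return -c["R"].T@c["t"]
def ray(c,u,v): 
    d=c["R"].T@np.linalg.solve(c["camera_matrix"],[u,v,1.]); return d
def onz(c,u,v,z):
    C=cen(c);d=ray(c,u,v); return C+d*(z-C[2])/d[2]
def cloud(c,m):
    v,u=np.nonzero(m&(c["z_map"]>0)); z=c["z_map"][v,u]
    P=np.linalg.solve(c["camera_matrix"],np.stack([u,v,np.ones_like(u)]).astype(float))*z
    return (c["R"].T@(P-c["t"][:,None])).T
def mask(c,lo,hi,box):
    m=cv2.inRange(cv2.cvtColor(c["frame"],cv2.COLOR_BGR2HSV),lo,hi)>0
    b=np.zeros_like(m);x0,y0,x1,y1=box;b[y0:y1,x0:x1]=1
    return m&b
def proj(c,X):
    p=c["camera_matrix"]@(c["R"]@X+c["t"]);return p[:2]/p[2]
def axis(views):
    # views: [(cam,mask)x2] -> direction, point from the planes of the silhouettes' mid lines
    N=[];d=[];E=[]
    for c,m in views:
        v,u=np.nonzero(m);vx,vy,x0,y0=cv2.fitLine(np.stack([u,v],1).astype(np.float32),cv2.DIST_L2,0,.01,.01).ravel()
        n=np.cross(ray(c,x0,y0),ray(c,x0+20*vx,y0+20*vy));n/=np.linalg.norm(n);N.append(n);d.append(n@cen(c))
        s=(u-x0)*vx+(v-y0)*vy;E.append([(x0+vx*k,y0+vy*k) for k in(s.min()-.5,s.max()+.5)])
    a=np.cross(*N);a/=np.linalg.norm(a);a*=np.sign(a[2])
    p=np.linalg.lstsq(np.array(N),np.array(d),rcond=None)[0]
    return a,p,E
E
python3 - <<'E'
from h import *
s=pickle.load(open("side.pkl","rb"));t=pickle.load(open("top.pkl","rb"))
for nm,lo,hi in(("y",(22,110,60),(34,255,255)),("b",(100,120,50),(125,255,255)),("g",(50,100,30),(90,255,255))):
    ms=mask(s,lo,hi,(285,140,380,205));mt=mask(t,lo,hi,(170,205,270,250))
    if nm=="y": ms=mask(s,lo,hi,(345,140,380,190));mt=mask(t,lo,hi,(172,205,205,250))
    k=[]
    for m in(ms,mt):
        n,l,st,_=cv2.connectedComponentsWithStats(m.astype(np.uint8)); m[l!=1+st[1:,4].argmax()]=0
    a,p,E=axis([(s,ms),(t,mt)])
    print(nm,ms.sum(),mt.sum(),"axis",a.round(3),"lean",np.degrees(np.arccos(a[2])).round(1),"angle(baxis<->planes)")
    for c,e in zip((s,t),E):
        for q in e:
            C=cen(c);d=ray(c,*q);w=np.linalg.lstsq(np.stack([a,-d],1),C-p,rcond=None)[0];print("  end",np.round(q,1),(p+a*w[0]).round(4))
    for c,m in((s,ms),(t,mt)):
        P=cloud(c,m);print("  cloud",np.median(P,0).round(4),P.min(0).round(3),P.max(0).round(3))
z=[]
a=cv2.resize(s["frame"][230:270,155:225],None,fx=8,fy=8,interpolation=cv2.INTER_CUBIC)
b=cv2.resize(t["frame"][190:230,350:420],None,fx=8,fy=8,interpolation=cv2.INTER_CUBIC)
c=cv2.resize(t["frame"][180:250,170:275],None,fx=2.2857*2,fy=2.2857*2)[:,:]
cv2.imwrite("pics/servo.png",np.vstack([a[:290],b[:300]]))
E
```

```text
y 253 168 axis [-0.896  0.149  0.418] lean 65.3 angle(baxis<->planes)
  end [356.4 149.8] [0.5009 0.2221 0.1838]
  end [360.5 184.7] [0.5809 0.2088 0.1464]
  end [182.3 241.7] [0.4977 0.2226 0.1853]
  end [191.2 212.8] [0.5644 0.2115 0.1542]
  cloud [0.5347 0.2188 0.1523] [0.503 0.209 0.108] [0.566 0.236 0.19 ]
  cloud [0.5313 0.2189 0.1601] [ 0.497  0.211 -0.001] [0.567 0.261 0.192]
b 231 141 axis [-0.292 -0.105  0.951] lean 18.1 angle(baxis<->planes)
  end [328.3 157.9] [0.5384 0.1301 0.2358]
  end [333.4 191.4] [0.5713 0.142  0.1289]
  end [215.4 241.1] [0.4967 0.1151 0.3719]
  end [222.4 213.1] [0.5636 0.1392 0.154 ]
  cloud [0.5359 0.1442 0.1537] [0.505 0.135 0.112] [0.566 0.156 0.189]
  cloud [0.5334 0.145  0.1609] [0.501 0.137 0.001] [0.564 0.19  0.191]
g 213 151 axis [-0.581 -0.022  0.814] lean 35.5 angle(baxis<->planes)
  end [299.6 164.8] [0.4983 0.0733 0.1733]
  end [304.9 194.3] [0.5465 0.0751 0.1058]
  end [250.  240.1] [0.5012 0.0734 0.1692]
  end [252.9 212.4] [0.5718 0.076  0.0703]
  cloud [0.5339 0.0695 0.1575] [0.506 0.061 0.126] [0.561 0.081 0.191]
  cloud [0.5354 0.0705 0.1612] [0.503 0.062 0.004] [0.566 0.081 0.19 ]
```

View pics/servo.png

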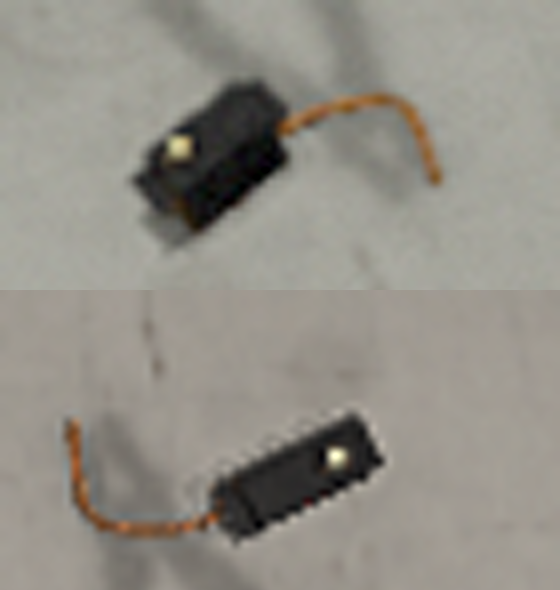

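The crops show the servo's brass shaft at about (177.1,247.8) in the side view and (391.8,210.4) in the top view. The two driver view-planes are almost parallel, so I fit 22 mm cylinders to the depth points instead.

```bash
cat >> h.py <<'E'
from scipy.optimize import least_squares
def cyl(P,x0,r=.011):
    # axis x=x0+sx*(z-.15), y=y0+sy*(z-.15)
    def f(k):
        a=np.array([k[2],k[3],1]);a/=np.linalg.norm(a);w=P-[k[0],k[1],.15]
        return np.linalg.norm(np.cross(w,a),axis=1)-r
    k=least_squares(f,x0,loss="soft_l1",f_scale=.002);a=np.array([k.x[2],k.x[3],1]);a/=np.linalg.norm(a)
    return np.array([k.x[0],k.x[1],.15]),a,np.median(np.abs(f(k.x)))
YEL=((22,110,60),(34,255,255))
E
python3 - <<'E'
from h import *
s=pickle.load(open("side.pkl","rb"));t=pickle.load(open("top.pkl","rb"))
for nm,lo,hi,bs,bt in(("y",*YEL,(345,140,380,190),(172,205,205,250)),("b",(100,120,50),(125,255,255),(315,140,345,205),(205,205,235,250)),("g",(50,100,30),(90,255,255),(285,140,315,205),(235,205,270,250))):
    Q=[cloud(s,mask(s,lo,hi,bs)),cloud(t,mask(t,lo,hi,bt))]
    for P in(*Q,np.vstack(Q)):
        P=P[(P[:,2]>.118)&(P[:,2]<.188)]
        p,a,e=cyl(P,[.535,P[:,1].mean(),-.7,0]);sh=p+a*(.112-.15)/a[2]
        print(nm,len(P),"p@.15",p.round(4),"a",a.round(3),"lean",np.degrees(np.arccos(a[2])).round(1),"p@.112",sh.round(4),"err",e.round(4), "top along a",((np.percentile(P@a,99)-sh@a)).round(4))
# servo
A=onz(s,177.06,247.8,.046);B=onz(t,391.8,210.4,.046);print("shaft",A.round(4),B.round(4))
Cs,Ct=cen(s),cen(t);d=ray(s,177.06,247.8);e=ray(t,391.8,210.4)
k=np.linalg.lstsq(np.stack([d,-e],1),Ct-Cs,rcond=None)[0];print("tri",(Cs+d*k[0]).round(4),(Ct+e*k[1]).round(4))
P=cloud(t,np.ones(t["z_map"].shape,bool))
for nm,b in(("vise",((.1,.4),(-.25,0))),("servo",((B[0]-.05,B[0]+.05),(B[1]-.05,B[1]+.05))),("between",((.3,.75),(-.4,.05)))):
    m=(P[:,0]>b[0][0])&(P[:,0]<b[0][1])&(P[:,1]>b[1][0])&(P[:,1]<b[1][1]);print(nm,P[m][:,2].max().round(3))
E
```

```text
y 232 p@.15 [0.5264 0.2208 0.15  ] a [-0.618  0.007  0.786] lean 38.2 p@.112 [0.5563 0.2204 0.112 ] err 0.0014 top along a 0.0883
y 158 p@.15 [0.5292 0.2226 0.15  ] a [-0.621 -0.011  0.784] lean 38.4 p@.112 [0.5593 0.2232 0.112 ] err 0.0007 top along a 0.0913
y 390 p@.15 [0.5277 0.2215 0.15  ] a [-0.619  0.003  0.786] lean 38.2 p@.112 [0.5577 0.2213 0.112 ] err 0.0013 top along a 0.0901
b 223 p@.15 [0.527  0.1457 0.15  ] a [-0.623  0.006  0.782] lean 38.6 p@.112 [0.5573 0.1454 0.112 ] err 0.0013 top along a 0.0877
b 135 p@.15 [0.5306 0.1476 0.15  ] a [-0.626 -0.017  0.78 ] lean 38.8 p@.112 [0.5611 0.1485 0.112 ] err 0.0007 top along a 0.0909
b 358 p@.15 [0.5285 0.1463 0.15  ] a [-0.62   0.002  0.785] lean 38.3 p@.112 [0.5586 0.1462 0.112 ] err 0.0013 top along a 0.0891
g 232 p@.15 [0.5282 0.0711 0.15  ] a [-0.617 -0.012  0.787] lean 38.1 p@.112 [0.558  0.0717 0.112 ] err 0.0012 top along a 0.0877
g 145 p@.15 [0.5315 0.0724 0.15  ] a [-0.624 -0.012  0.781] lean 38.6 p@.112 [0.5619 0.073  0.112 ] err 0.0006 top along a 0.0916
g 377 p@.15 [0.5298 0.0718 0.15  ] a [-0.619 -0.009  0.785] lean 38.3 p@.112 [0.5597 0.0722 0.112 ] err 0.0013 top along a 0.0896
shaft [ 0.5752 -0.2758  0.046 ] [ 0.5778 -0.2762  0.046 ]
tri [ 0.5773 -0.2755  0.0502] [ 0.5774 -0.2752  0.0502]
vise 0.117
servo 0.048
between 0.125
```

```bash
cat >> h.py <<'E'
def rows(targets,pose=None):
    # targets: [(pos, R or None)] -> shift (50 mm units) and rotvec from the present pose
    from workcell import env
    s=env.get_state();q=s["eef_rot"];R0=Ro.from_quat([q[1],q[2],q[3],q[0]]);p0=np.array(s["tool_pos"])
    print("t",round(s["clock"],2),"tcp",p0.round(4),"z",R0.as_matrix()[:,2].round(3),"y",R0.as_matrix()[:,1].round(3),"w",round(s["grip_width"],4),"q",np.round(s["q"],2),"F",np.round(s["ft_force"],1))
    for p,R in targets:
        r=(R0.inv()*R).as_rotvec() if R is not None else np.zeros(3)
        print((R0.inv().apply(np.array(p)-p0)/.05).round(3).tolist(),r.round(3).tolist())
A=np.array([-.619,0,.786]);RG=Ro.from_matrix(np.array([[.786,0,.619],[0,-1,0],[.619,0,-.786]]).T)
TG=np.array([.538,.2213,.1366])
E
python3 -c "
from h import *
rows([((.35,-.55,.4),None),((.55,-.25,.4),None),((.5,.2,.36),RG),(TG+.12*A,RG)])"
```

```text
t 0.1 tcp [ 0.17   -0.6527  0.2218] z [-0.     0.001 -1.   ] y [ 0.252 -0.968 -0.002] w 0.0877 q [ 1.21  0.48  0.02  1.56 -0.01  1.11 -0.08] F [-1.2  0.1 -0.3]
[4.002, -1.086, -3.562] [0.0, 0.0, 0.0]
[9.385, -5.884, -3.555] [0.0, 0.0, 0.0]
[10.686, -14.844, -2.742] [-0.086, 0.664, 0.245]
[10.091, -15.436, -0.159] [-0.086, 0.664, 0.245]
```

Call:
send_rows --targets '[0.4,0,0,-1.2,0,0,0,0.4,0.8,-0.2,-2.2,0,0,0,0.4,1.8,-0.5,-3.0,0,0,0,0.4,2.9,-0.8,-3.5,0,0,0,0.4,4.0,-1.1,-3.5,0,0,0,0.4,4.9,-1.9,-3.5,0,0,0,0.4,5.8,-2.7,-3.5,0,0,0,0.4,6.7,-3.5,-3.5,0,0,0,0.4,7.6,-4.3,-3.5,0,0,0,0.4,8.5,-5.1,-3.5,0,0,0]'

```text
clock: 1.35
tool_pos: [0.5178, -0.2976, 0.3974]
eef_rot: [-0.0, 0.992, 0.127, -0.0]
ft_force: [0.5, 0.1, -0.5]
grip_width: 0.0523
grasp_force: 0.0
```

```bash
python3 -c "
from h import *
rows([((.5,.2,.36),RG),(TG+.12*A,RG)])"
```

```text
t 1.35 tcp [ 0.5178 -0.2976  0.3974] z [-0.  0. -1.] y [ 0.252 -0.968 -0.   ] w 0.0523 q [ 0.57  0.25 -0.19  1.49  0.05  1.41 -0.94] F [ 0.5  0.1 -0.5]
[2.164, -9.72, 0.749] [-0.085, 0.664, 0.245]
[1.57, -10.314, 3.331] [-0.085, 0.664, 0.245]
```

Call:
send_rows --targets '[0.4,0.3,-1.0,0.0,-0.01,0.07,0.03,0.4,0.6,-2.0,0.1,-0.02,0.15,0.06,0.4,0.8,-3.0,0.2,-0.03,0.22,0.08,0.4,1.1,-4.1,0.3,-0.04,0.3,0.11,0.4,1.3,-5.2,0.4,-0.05,0.37,0.14,0.4,1.6,-6.4,0.5,-0.06,0.45,0.17,0.4,1.8,-7.6,0.6,-0.07,0.53,0.2,0.4,2.0,-8.7,0.7,-0.08,0.6,0.22,0.4,2.164,-9.72,0.75,-0.085,0.664,0.245,0.4,2.164,-9.72,0.75,-0.085,0.664,0.245]'

```text
clock: 2.6
tool_pos: [0.4975, 0.2026, 0.3597]
eef_rot: [-0.001, 0.945, 0.003, 0.328]
ft_force: [0.4, -1.5, 0.2]
grip_width: 0.0526
grasp_force: 0.0
```

```bash
python3 -c "
from h import *
rows([(TG+.12*A,RG),(TG+.06*A,RG)])"
```

```text
t 2.6 tcp [0.4975 0.2026 0.3597] z [ 0.62   0.004 -0.785] y [ 0.007 -1.     0.001] w 0.0526 q [ 0.4  -0.17 -1.02  2.11  0.43  0.61 -2.5 ] F [ 0.4 -1.5  0.2]
[-2.125, -0.382, 1.604] [-0.004, -0.002, 0.006]
[-2.127, -0.377, 2.804] [-0.004, -0.002, 0.006]
```

Call:
send_rows --targets '[0.4,-0.7,-0.1,0.5,0,0,0,0.4,-1.4,-0.2,1.0,0,0,0,0.4,-2.12,-0.38,1.6,-0.004,-0.002,0.006,0.4,-2.12,-0.38,1.6,-0.004,-0.002,0.006,0.4,-2.12,-0.38,1.6,-0.004,-0.002,0.006]'

```text
clock: 3.22
tool_pos: [0.4535, 0.2036, 0.2556]
eef_rot: [-0.006, 0.946, 0.001, 0.323]
ft_force: [0.4, 1.4, 0.1]
grip_width: 0.0527
grasp_force: 0.0
```

```bash
python3 - <<'E'
from h import *
from workcell import env
rows([(TG+.12*A,RG),(TG+.06*A,RG),(TG,RG)])
c=env.capture("side");t=env.capture("top")
cv2.imwrite("pics/pre.png",np.hstack([cv2.resize(c["frame"][90:290,240:440],None,fx=2,fy=2),cv2.resize(t["frame"][150:350,130:330],None,fx=2,fy=2)]))
for k,m in((c,mask(c,*YEL,(345,130,380,190))),(t,mask(t,*YEL,(172,205,205,250)))):
    print(m.sum())
E
```

```text
t 3.23 tcp [0.4535 0.2036 0.2556] z [ 0.611  0.012 -0.791] y [ 0.006 -1.    -0.01 ] w 0.0527 q [ 0.69 -0.1  -1.41  2.3   0.78  0.47 -2.96] F [0.4 1.4 0.1]
[-0.14, -0.348, 0.52] [-0.012, 0.009, -0.002]
[-0.129, -0.334, 1.72] [-0.012, 0.009, -0.002]
[-0.118, -0.32, 2.92] [-0.012, 0.009, -0.002]
252
171
```

View pics/pre.png

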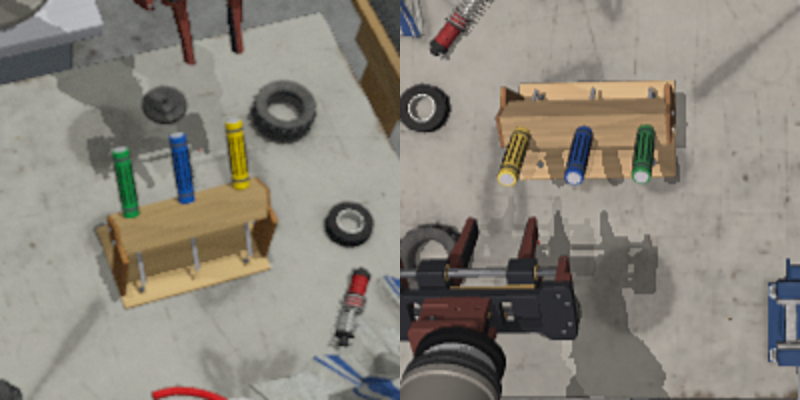

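The right half of the picture shows the gripper short of its aim: fingers at about (500,240), yellow handle end at (508,178). q3 and q7 are at their limits. A less tilted tool (15° instead of 38°) should fold the arm less, and the driver can sit 23° askew in the grip. I back out and check the joints.

```bash
cat >> h.py <<'E'
def tilt(deg,psi=0):
    b=np.radians(deg);R=np.array([[np.cos(b),0,np.sin(b)],[0,-1,0],[np.sin(b),0,-np.cos(b)]]).T
    return Ro.from_euler("z",psi)*Ro.from_matrix(R)
def tg(deg,up=0,along=.05):  # TCP for a grasp of the driver in the slot
    return np.array([.5577,.2213,.112])+A*(along+up)+tilt(deg).as_matrix()[:,2]*.0187
E
python3 -c "
from h import *
rows([((.58,.1,.42),tilt(15))])"
```

```text
t 3.33 tcp [0.4535 0.2043 0.2557] z [ 0.611  0.013 -0.791] y [ 0.007 -1.    -0.011] w 0.0528 q [ 0.69 -0.1  -1.41  2.3   0.78  0.47 -2.96] F [0.6 0.4 0.6]
[4.014, 2.066, -1.078] [-0.013, -0.396, 0.001]
```

Call:
send_rows --targets '[0.4,0.7,0.2,-0.5,0,-0.05,0,0.4,1.5,0.5,-1.0,0,-0.1,0,0.4,2.3,1.0,-1.0,0,-0.2,0,0.4,3.2,1.5,-1.1,0,-0.3,0,0.4,4.0,2.07,-1.1,-0.01,-0.396,0,0.4,4.0,2.07,-1.1,-0.01,-0.396,0,0.4,4.0,2.07,-1.1,-0.01,-0.396,0,0.4,4.0,2.07,-1.1,-0.01,-0.396,0]'

```text
clock: 4.32
tool_pos: [0.577, 0.0993, 0.4187]
eef_rot: [-0.0, 0.992, 0.001, 0.13]
ft_force: [0.2, -0.1, 0.4]
grip_width: 0.0531
grasp_force: 0.0
```

```bash
python3 -c "
from h import *
rows([((.58,.1,.42),tilt(15)),(tg(15,.12),tilt(15))])"
```

```text
t 4.33 tcp [0.577  0.0993 0.4187] z [ 0.257  0.001 -0.966] y [ 0.003 -1.    -0.   ] w 0.0531 q [ 0.38  0.12 -0.77  1.65  0.19  1.16 -2.  ] F [ 0.2 -0.1  0.4]
[0.065, -0.013, -0.01] [-0.001, 0.002, 0.003]
[-3.29, -2.445, 3.081] [-0.001, 0.002, 0.003]
```

Call:
send_rows --targets '[0.4,-0.6,-0.5,0.5,0,0,0,0.4,-1.3,-1.0,1.0,0,0,0,0.4,-2.0,-1.5,1.6,0,0,0,0.4,-2.7,-2.0,2.2,0,0,0,0.4,-3.29,-2.445,3.08,0,0,0.003,0.4,-3.29,-2.445,3.08,0,0,0.003,0.4,-3.29,-2.445,3.08,0,0,0.003]'

```text
clock: 5.2
tool_pos: [0.4593, 0.2203, 0.2292]
eef_rot: [-0.001, 0.991, -0.001, 0.13]
ft_force: [0.4, 0.8, 0.4]
grip_width: 0.0526
grasp_force: 0.0
```

```bash
python3 -c "
from h import *
rows([(tg(15,.12),tilt(15)),(tg(15,.0),tilt(15))])"
```

```text
t 5.2 tcp [0.4593 0.2203 0.2292] z [ 0.259  0.001 -0.966] y [-0.002 -1.    -0.002] w 0.0526 q [ 0.14  0.16 -0.88  2.06  0.41  0.81 -2.56] F [0.4 0.8 0.4]
[-0.048, -0.021, 0.021] [-0.001, 0.0, -0.003]
[0.9, -0.021, 2.227] [-0.001, 0.0, -0.003]
```

Call:
send_rows --targets '[0.4,0.2,-0.02,0.5,0,0,0,0.4,0.4,-0.02,1.0,0,0,0,0.4,0.6,-0.02,1.5,0,0,0,0.4,0.8,-0.02,1.9,0,0,0,0.4,0.9,-0.02,2.22,0,0,0,0.4,0.9,-0.02,2.22,0,0,0]'

```text
clock: 5.95
tool_pos: [0.5317, 0.2203, 0.1322]
eef_rot: [-0.0, 0.992, -0.002, 0.13]
ft_force: [-1.2, 0.5, 0.4]
grip_width: 0.0528
grasp_force: 0.0
```

```bash
python3 - <<'E'
from h import *
from workcell import env
rows([(tg(15,0),tilt(15))])
c=env.capture("side");t=env.capture("top")
cv2.imwrite("pics/at.png",np.hstack([cv2.resize(c["frame"][90:240,270:420],None,fx=2.6,fy=2.6),cv2.resize(t["frame"][150:300,130:280],None,fx=2.6,fy=2.6)]))
E
```

```text
t 5.95 tcp [0.5317 0.2203 0.1322] z [ 0.257  0.    -0.966] y [-0.005 -1.    -0.002] w 0.0528 q [ 0.02  0.41 -0.74  2.03  0.7   0.7  -2.74] F [-1.2  0.5  0.4]
[0.004, -0.02, -0.02] [-0.0, 0.002, -0.005]
```

View pics/at.png

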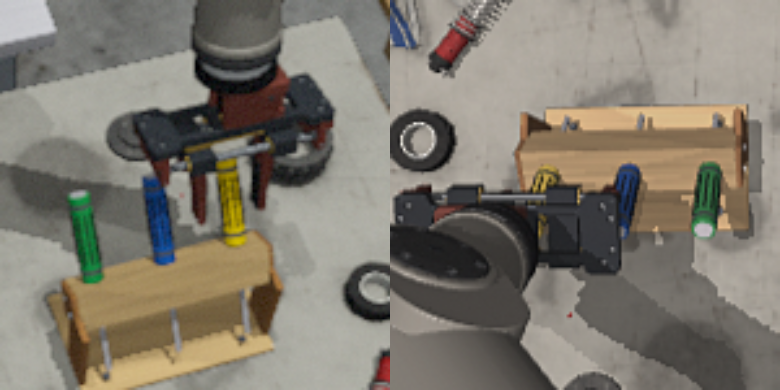

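The fingers straddle the yellow handle (left half, about (230,190)) and the body clears the blue one. I close now.

Call:
send_rows --targets '[0.8,0,0,0,0,0,0,1,0,0,0,0,0,0,1,0,0,0,0,0,0,1,0,0,0,0,0,0,1,0,0,0,0,0,0,1,0,0,0,0,0,0]' --squeeze 35

```text
clock: 6.8
tool_pos: [0.5308, 0.2214, 0.1324]
eef_rot: [-0.001, 0.992, -0.001, 0.13]
ft_force: [-2.0, -0.7, 3.0]
grip_width: 0.0214
grasp_force: 34.9
```

```bash
python3 - <<'E'
from h import *
from workcell import env
p=env.get_state()["tool_pos"]
rows([(p+A*k,None) for k in(.01,.06,.12)])
E
```

```text
t 6.8 tcp [0.5308 0.2214 0.1324] z [ 0.257  0.001 -0.966] y [-0.003 -1.    -0.002] w 0.0214 q [ 0.02  0.41 -0.74  2.03  0.7   0.7  -2.74] F [-2.  -0.7  3. ]
[-0.079, 0.0, -0.184] [0.0, 0.0, 0.0]
[-0.475, 0.0, -1.103] [0.0, 0.0, 0.0]
[-0.95, 0.0, -2.205] [0.0, 0.0, 0.0]
```

Gripped at 21.4 mm. I draw it out slowly along the axis.

Call:
send_rows --targets '[1,-0.08,0,-0.185,0,0,0,1,-0.16,0,-0.37,0,0,0,1,-0.24,0,-0.55,0,0,0,1,-0.32,0,-0.74,0,0,0,1,-0.4,0,-0.92,0,0,0,1,-0.475,0,-1.1,0,0,0]'

```text
clock: 7.55
tool_pos: [0.4932, 0.2211, 0.1798]
eef_rot: [-0.001, 0.992, -0.001, 0.13]
ft_force: [1.4, 1.4, -0.9]
grip_width: 0.0211
grasp_force: 34.9
```

Call:
send_rows --targets '[1,-0.08,0,-0.185,0,0,0,1,-0.16,0,-0.37,0,0,0,1,-0.24,0,-0.55,0,0,0,1,-0.32,0,-0.74,0,0,0,1,-0.4,0,-0.92,0,0,0,1,-0.475,0,-1.1,0,0,0]'

```text
clock: 8.3
tool_pos: [0.4559, 0.221, 0.2266]
eef_rot: [-0.0, 0.992, -0.002, 0.129]
ft_force: [-0.1, 0.4, -0.8]
grip_width: 0.0217
grasp_force: 34.9
```

```bash
python3 - <<'E'
from h import *
from workcell import env
rows([])
c=env.capture("side");t=env.capture("top")
cv2.imwrite("pics/drawn.png",np.hstack([cv2.resize(c["frame"][90:240,270:420],None,fx=2.6,fy=2.6),cv2.resize(t["frame"][150:300,130:280],None,fx=2.6,fy=2.6)]))
E
```

```text
t 8.3 tcp [0.4559 0.221  0.2266] z [ 0.256  0.    -0.967] y [-0.003 -1.    -0.001] w 0.0217 q [ 0.14  0.17 -0.89  2.07  0.42  0.81 -2.57] F [-0.1  0.4 -0.8]
```

View pics/drawn.png

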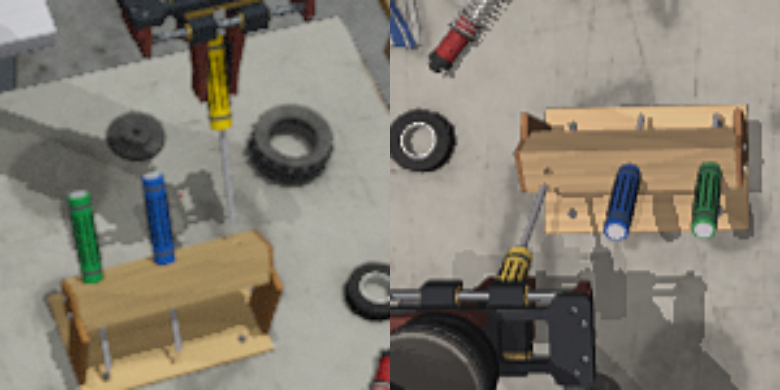

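Drawn clear: the tip sits above the empty slot (left half, (230,225)), and blue and green are still in place. I lift, then swing over towards the servo while turning upright.

```bash
python3 -c "
from h import *
rows([((.456,.221,.41),tilt(15)),((.53,.0,.42),tilt(-5)),((.5694,-.276,.36),tilt(-23.2))])"
```

```text
t 8.4 tcp [0.4563 0.2214 0.2271] z [ 0.258  0.001 -0.966] y [-0.003 -1.    -0.002] w 0.0212 q [ 0.14  0.17 -0.89  2.07  0.42  0.81 -2.57] F [ 0.4  0.5 -0.8]
[0.938, 0.003, -3.535] [-0.001, 0.001, -0.003]
[2.432, 4.419, -3.35] [-0.001, -0.348, -0.003]
[2.9, 9.939, -1.993] [-0.002, -0.666, -0.003]
```

Call:
send_rows --targets '[1,0.2,0,-0.7,0,0,0,1,0.4,0,-1.5,0,0,0,1,0.6,0,-2.3,0,0,0,1,0.8,0,-3.0,0,0,0,1,0.94,0.1,-3.5,0,0,0,1,1.2,0.8,-3.5,0,-0.05,0,1,1.5,1.6,-3.5,0,-0.11,0,1,1.8,2.5,-3.4,0,-0.18,0,1,2.1,3.4,-3.4,0,-0.26,0,1,2.4,4.4,-3.35,0,-0.348,0]'

```text
clock: 9.65
tool_pos: [0.5292, -0.0006, 0.4189]
eef_rot: [-0.001, 0.999, -0.001, -0.045]
ft_force: [1.0, 0.6, -0.4]
grip_width: 0.0219
grasp_force: 34.9
```

```bash
python3 -c "
from h import *
rows([((.5694,-.276,.36),tilt(-23.2))])"
```

```text
t 9.65 tcp [ 0.5292 -0.0006  0.4189] z [-0.09   0.002 -0.996] y [-0.002 -1.    -0.002] w 0.0219 q [ 0.44  0.23 -0.67  1.52  0.12  1.54 -1.81] F [ 1.   0.6 -0.4]
[0.919, 5.507, 1.09] [-0.002, -0.315, -0.002]
```

Call:
send_rows --targets '[1,0.1,0.7,0.1,0,-0.04,0,1,0.2,1.4,0.2,0,-0.08,0,1,0.3,2.2,0.4,0,-0.13,0,1,0.5,3.0,0.6,0,-0.18,0,1,0.6,3.8,0.7,0,-0.22,0,1,0.8,4.6,0.9,0,-0.27,0,1,0.92,5.2,1.0,0,-0.3,0,1,0.92,5.5,1.09,0,-0.315,0,1,0.92,5.5,1.09,0,-0.315,0,1,0.92,5.5,1.09,0,-0.315,0]'

```text
clock: 10.9
tool_pos: [0.5693, -0.2728, 0.3606]
eef_rot: [-0.001, 0.98, -0.0, -0.2]
ft_force: [-0.2, 0.6, -0.2]
grip_width: 0.0217
grasp_force: 34.9
```

```bash
python3 - <<'E'
from h import *
from workcell import env
rows([((.5694,-.276,.36),tilt(-23.2))])
s=env.capture("side");t=env.capture("top");pickle.dump(s,open("side2.pkl","wb"));pickle.dump(t,open("top2.pkl","wb"))
T=np.array([.5768,-.276,.226]);print("expected tip px",proj(s,T),proj(t,T),"grip",proj(s,T+[0,0,.15]))
cv2.imwrite("pics/hover.png",np.hstack([cv2.resize(s["frame"][120:270,110:260],None,fx=2.6,fy=2.6),cv2.resize(t["frame"][130:280,320:470],None,fx=2.6,fy=2.6)]))
E
```

```text
t 10.9 tcp [ 0.5693 -0.2728  0.3606] z [-0.391  0.002 -0.92 ] y [-0.001 -1.    -0.002] w 0.0217 q [ 0.57  0.6  -0.5   1.16  0.32  1.85 -1.46] F [-0.2  0.6 -0.2]
[0.006, 0.064, 0.01] [-0.002, -0.003, -0.0]
expected tip px [162.6864098  214.83389998] [413.03773144 203.51007369] grip [147.20873884 178.86473091]
```

View pics/hover.png

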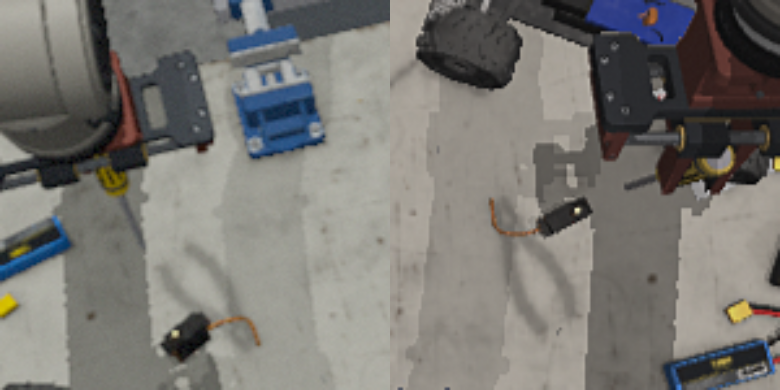

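The driver hangs tip down: tip at about side (164.6,214.2) and top (410.4,201.5), near the predicted pixels. I measure the tip and the shaft direction.

```bash
cat >> h.py <<'E'
def tri(s,t,ps,pt):
    d,e=ray(s,*ps),ray(t,*pt);k=np.linalg.lstsq(np.stack([d,-e],1),cen(t)-cen(s),rcond=None)[0]
    a,b=cen(s)+d*k[0],cen(t)+e*k[1];return (a+b)/2,np.linalg.norm(a-b)
E
python3 - <<'E'
from h import *
s=pickle.load(open("side2.pkl","rb"));t=pickle.load(open("top2.pkl","rb"))
print("tip",tri(s,t,(164.6,214.2),(410.4,201.5)))
# steel shaft pixels by height in the depth maps
for c,b in((s,(140,185,180,220)),(t,(400,190,435,210))):
    m=np.zeros(c["z_map"].shape,bool);m[b[1]:b[3],b[0]:b[2]]=1
    P=cloud(c,m);v,u=np.nonzero(m&(c["z_map"]>0))
    k=(P[:,2]>.2)&(P[:,2]<.318)&(np.hypot(P[:,0]-.577,P[:,1]+.273)<.025)
    P=P[k];o=P[:,2].argsort();print(len(P));print(np.c_[P,u[k],v[k]][o][::max(1,len(o)//10)].round(4))
    f=np.polyfit(P[:,2],P[:,:2],1);print("slope dx/dz,dy/dz",f[0].round(3),"at .226",(f[0]*.226+f[1]).round(4))
for x in((.5694,-.276,.229),):
    rows([(x,tilt(-23.2))])
E
```

```text
tip (array([ 0.58023223, -0.26996906,  0.23173411]), np.float64(0.002075265002501086))
60
[[  0.5773  -0.2704   0.228  165.     214.    ]
 [  0.5794  -0.2712   0.2368 164.     213.    ]
 [  0.5783  -0.2709   0.2484 163.     210.    ]
 [  0.5805  -0.2717   0.2572 162.     209.    ]
 [  0.5792  -0.2742   0.2651 160.     207.    ]
 [  0.577   -0.27     0.2726 161.     204.    ]
 [  0.5819  -0.2723   0.2862 159.     203.    ]
 [  0.5774  -0.2745   0.2926 157.     200.    ]
 [  0.5777  -0.2748   0.3016 156.     198.    ]
 [  0.5779  -0.2711   0.3086 157.     196.    ]]
slope dx/dz,dy/dz [-0.007 -0.007] at .226 [ 0.5793 -0.2718]
37
[[ 5.794e-01 -2.681e-01  2.316e-01  4.100e+02  2.020e+02]
 [ 5.787e-01 -2.703e-01  2.380e-01  4.120e+02  2.020e+02]
 [ 5.781e-01 -2.706e-01  2.439e-01  4.130e+02  2.020e+02]
 [ 5.793e-01 -2.683e-01  2.516e-01  4.130e+02  2.010e+02]
 [ 5.784e-01 -2.699e-01  2.598e-01  4.150e+02  2.010e+02]
 [ 5.780e-01 -2.707e-01  2.636e-01  4.160e+02  2.010e+02]
 [ 5.795e-01 -2.693e-01  2.685e-01  4.160e+02  2.000e+02]
 [ 5.787e-01 -2.689e-01  2.760e-01  4.170e+02  2.000e+02]
 [ 5.800e-01 -2.692e-01  2.817e-01  4.180e+02  1.990e+02]
 [ 5.811e-01 -2.687e-01  2.895e-01  4.190e+02  1.980e+02]
 [ 5.824e-01 -2.689e-01  2.953e-01  4.200e+02  1.970e+02]
 [ 5.817e-01 -2.689e-01  3.011e-01  4.210e+02  1.970e+02]
 [ 5.789e-01 -2.685e-01  3.080e-01  4.220e+02  1.980e+02]]
slope dx/dz,dy/dz [-0.007 -0.01 ] at .226 [ 0.5803 -0.2683]
t 11.0 tcp [ 0.5693 -0.2729  0.3609] z [-0.391  0.002 -0.92 ] y [-0.001 -1.    -0.002] w 0.0216 q [ 0.57  0.6  -0.5   1.16  0.32  1.85 -1.45] F [-0.6 -0.4 -0.9]
[1.032, 0.066, 2.427] [-0.002, -0.003, -0.0]
```

The driver is vertical within 1°, with its tip at (0.580,-0.270,0.229). The shaft is at (0.577,-0.276,0.046). I descend with a small correction, in two stages.

```bash
python3 -c "
from h import *
rows([((.5665,-.278,.3),None),((.5665,-.278,.228),None)])"
```

```text
t 11.0 tcp [ 0.5693 -0.2729  0.3609] z [-0.391  0.002 -0.92 ] y [-0.001 -1.    -0.002] w 0.0216 q [ 0.57  0.6  -0.5   1.16  0.32  1.85 -1.45] F [-0.6 -0.4 -0.9]
[0.423, 0.104, 1.143] [0.0, 0.0, 0.0]
[0.986, 0.106, 2.468] [0.0, 0.0, 0.0]
```

Call:
send_rows --targets '[1,0.1,0.05,0.3,0,0,0,1,0.2,0.1,0.6,0,0,0,1,0.32,0.1,0.9,0,0,0,1,0.42,0.1,1.14,0,0,0,1,0.55,0.1,1.45,0,0,0,1,0.67,0.1,1.75,0,0,0,1,0.8,0.1,2.05,0,0,0,1,0.92,0.105,2.3,0,0,0,1,0.985,0.105,2.47,0,0,0,1,0.985,0.105,2.47,0,0,0]'

```text
clock: 12.25
tool_pos: [0.5657, -0.2793, 0.2262]
eef_rot: [-0.001, 0.98, -0.001, -0.201]
ft_force: [0.3, 0.0, -0.8]
grip_width: 0.0216
grasp_force: 34.9
```

```bash
python3 - <<'E'
from h import *
from workcell import env
rows([((.5665,-.278,.228),tilt(-23.2))])
s=env.capture("side");t=env.capture("top");pickle.dump(s,open("side3.pkl","wb"));pickle.dump(t,open("top3.pkl","wb"))
for c in(s,t):
    P=cloud(c,np.ones(c["z_map"].shape,bool))
    k=(P[:,2]>.07)&(P[:,2]<.18)&(np.hypot(P[:,0]-.577,P[:,1]+.276)<.02);P=P[k]
    if len(P)>5:
        f=np.polyfit(P[:,2],P[:,:2],1);print(len(P),"zmin",P[:,2].min().round(4),"slope",f[0].round(3),"at .096",(f[0]*.096+f[1]).round(4),"med",np.median(P,0).round(4))
cv2.imwrite("pics/fin.png",np.hstack([cv2.resize(s["frame"][190:270,140:220],None,fx=4.8,fy=4.8),cv2.resize(t["frame"][170:250,350:430],None,fx=4.8,fy=4.8)]))
E
```

```text
t 12.25 tcp [ 0.5657 -0.2793  0.2262] z [-0.393  0.003 -0.919] y [-0.003 -1.    -0.002] w 0.0216 q [ 0.6   0.67 -0.49  1.34  0.35  1.61 -1.5 ] F [ 0.3  0.  -0.8]
[0.0, -0.027, -0.039] [-0.003, -0.001, -0.002]
45 zmin 0.0936 slope [ 0.005 -0.003] at .096 [ 0.5747 -0.2786] med [ 0.5748 -0.2788  0.1377]
22 zmin 0.1011 slope [-0.01   0.003] at .096 [ 0.5772 -0.2753] med [ 0.5765 -0.2751  0.1353]
```

View pics/fin.png

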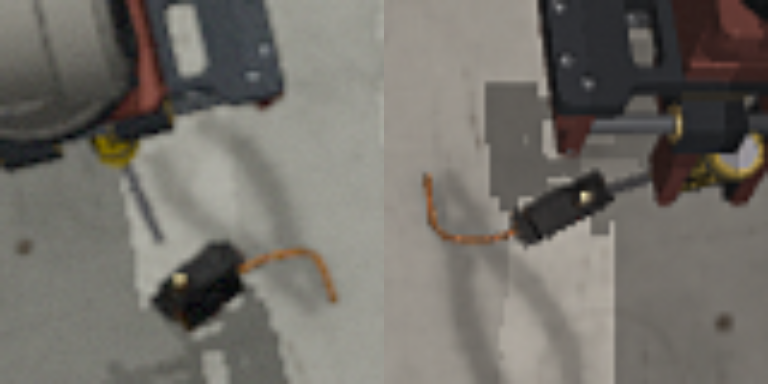

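The side view shows the tip at (160,240), above the brass shaft at (180,280). The servo has not moved, and the tip is about 5 cm up and within 2 mm sideways. I make one small trim, hold, and hand in.

Call:
send_rows --targets '[1,0.01,-0.03,-0.03,0,0,0,1,0.01,-0.03,-0.03,0,0,0,1,0.01,-0.03,-0.03,0,0,0,1,0.01,-0.03,-0.03,0,0,0,1,0.01,-0.03,-0.03,0,0,0,1,0.01,-0.03,-0.03,0,0,0]'

```text
clock: 13.1
tool_pos: [0.567, -0.2779, 0.2281]
eef_rot: [-0.001, 0.98, -0.001, -0.2]
ft_force: [-0.0, 0.6, -0.5]
grip_width: 0.0215
grasp_force: 34.9
```

```bash
python3 -c "
from h import *
from workcell import env
rows([]); print(env.job_done())"
```

```text
t 13.1 tcp [ 0.567  -0.2779  0.2281] z [-0.392  0.003 -0.92 ] y [-0.003 -1.    -0.002] w 0.0215 q [ 0.59  0.67 -0.49  1.33  0.35  1.62 -1.5 ] F [-0.   0.6 -0.5]
the job is handed in; nothing more can be done
None
```

I handed the job in at 13.1 s with the yellow driver held upright and still, its tip about 5 cm above the servo shaft and within about 2 mm sideways; the servo had not moved, and blue and green were still in the rack when last seen, just after the draw.

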